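# Fit a loudspeaker's rear panel under its lip and catch

### The arm

A 7-joint arm with a two-finger parallel gripper is mounted at the origin on the work surface. World frame = base frame: x ahead of the robot, y to its left, z up, the work surface at z = 0. Lengths are in m, angles in rad, forces in N, time in s.
With the tool pointing down it reaches from about 0.375 to 0.925 m from the base axis. Payload 3.1 kg.
Tool frame: the origin (TCP) lies at the very end of the fingers, on their centre line; the grasp point (between the pads) lies 19 mm behind it; z points along the fingers, y is the direction in which the jaws open and shut (so a half turn about z gives the same grasp; the last joint's range is limited). The gripper opens to 85 mm and grips with 20 to 120 N. Pads are 22 mm wide; open, the fingers measure 114 mm over their backs; the gripper's body (76 mm by 85 mm) begins 54 mm behind the grasp point. The pads swing forward as they close: fully open they stand 13 mm farther back than shut.
Start: joints at [-1.282, 0.383, 0.044, 1.598, -0.018, 1.161, -0.05], TCP at [0.245, 0.602, 0.231] pointing down, gripper open.
Joint ranges: [-2.61, 2.61], [-0.41, 2.15], [-1.48, 1.57], [0, 2.5], [-1.57, 4.71], [0.05, 1.97], [-2.85, 2.85]. Speed limits (rad/s): [2.79, 2.79, 3.14, 3.14, 3.14, 3.14, 3.14].

### API

Orientations are given as [roll, pitch, yaw] about the fixed x, y, z axes, in that order (R = Rz(yaw) Ry(pitch) Rx(roll)).
In Python, from cell import get_state, snapshot, finish_job gives the robot as it stands.
- The arm moves only by the tool send_rows, never from a script. Its argument "deltas" is a list of rows, each a list of 4 numbers: the shift along the world's x, y, z in m, then the turn about the world's z in rad. In form: [[dx, dy, dz, spin], ...]. A call has 1 to 12 rows; each row is the pose to reach, as a shift and turn from the pose measured when the call began; what a row does not reach only later rows make up. A row lasts 1/8 s, in which the tool goes at most 62.5 mm and 10.7 degrees, less where a joint would pass 70% of its speed; a pose out of reach is approached as far as the arm can. A call with a gripper value outside its range is refused whole. "fingers" is the closure in counts, from 0 (fully open) to 255 (shut), set as the call begins (left out, the last holds). The fingers move at their own pace and stop on an object; "grip_force" is the grip in N (left out, the last holds). Time passes only in rows, so rows that repeat a pose let the fingers close. It gives the time, the measured TCP pose, the force and the opening at its end, in the units of the state.
- get_state(): the state, without advancing time (a new reading comes with each control period).
- snapshot(name): name is "scene" or "top" or "wrist"; returns a dict with "frame" (384x512x3 uint8, blue, green, red), "vfov" (degrees; the focal length in pixels is half the picture's height over the tangent of half this angle, whatever the lens; pixels are square), "cx", "cy" (the principal point, pixels), "xyz" and "attitude" of the camera in the world. Camera axes: x right, y up, looking along -z (the intrinsics and any distortion apply to the point x, -y, -z); pixel columns grow to the right and rows downward; lengths in m; the calibration is good to about 2 mm. A picture is of the moment at which its call begins. There is no depth.
- finish_job(): hands the job in, once; it reports no verdict.
The state is a dict: "t": time; "qpos": joint angles; "qd": joint speeds; "joint_torque": joint torques, N m; "ee_pos": TCP position; "tool_rot": TCP orientation; "wrist_force": force on the tool from outside, world axes, zero at the start; "wrist_torque": the same for the moment, N m; "finger_gap": finger opening in m.
Only numpy, scipy, OpenCV 4.12 (cv2) and the standard library are available. Lean on these libraries where they do the work, as an engineer would, in place of code of your own. Each camera call takes 0.05 s, during which the arm holds its last target.

### The job

Fit the black rear panel into the opening of the red loudspeaker cabinet: pick it up by its grip, hook its silver-striped edge right in under the yellow lip, then swing the other edge down until it clicks in under the orange spring catch and the panel lies flat and fully home. Feel your way and do not force it (the seat is fitted a few millimetres differently in every cabinet), and leave the other things on the bench as they are.

Things in the scene. Friction and masses are not known exactly. Their poses are not given: they have to be found in the camera images.
- cabinet: Red loudspeaker cabinet lying on its face, 248 (x) x 280 (y) x 140 mm high, immovable. Origin: centre of its underside; x towards the catch, y along its long side, z up. All cabinet coordinates below are in mm from here. The opening in its top holds an aluminium seat frame; the panel fits with its x, y, z along the cabinet's.
- seat (a point): Middle of the seat at ledge height, nominal: cabinet (0, 0, 134), same axes. The panel's underside rests on the ledge, z = 134. Side walls at y = +-73 (3 mm play each side), tops at z = 140.5. The real seat, lip and catch together lie up to 6 mm off in x and in z, differently each time, and no pose shows it: feel for the ledge, then for the stop behind the lip.
- lip (a point): Middle of the yellow lip's free edge, at its underside, nominal: cabinet (-49, 0, 144); 162 mm long in y. The lip reaches over x = -61 to -49, 5 mm thick; the end wall behind it, where the hooked edge stops, is at x = -61 (all off as told for the seat). The panel can go fully in under it tilted by up to 15 degrees.
- catch_tip (a point): Tip of the orange spring catch, nominal: cabinet (55.5, 0, 141). Cone nose 18 mm wide, flat underside z = 141, top z = 149, bevelled 53 degrees above, flat-topped from x = 61.5 on. Behind it a black housing 34 mm wide, x = 72.5 to 90.5, up to z = 150. End wall under it at x = 61.5, top z = 140.5, so the panel has 2.5 mm of play in x. All off as the seat.
- panel: Black plate 120 (x) x 140 (y) x 6 mm, about 0.3 kg. Origin: centre of its underside; z up. Its -x edge, with a silver stripe, goes under the lip, its +x edge under the catch. Grip: grey upright bar 16 mm thick (x), 80 mm long (y), 6 to 47 mm above the underside, centred at x = +10, y = 0; pinch its 16 mm. Lies flat on a cork mat 8 mm thick, stripe roughly towards the robot.
- panel_hook (a point): Middle of the panel's striped -x edge, at its underside (panel x = -60, y = 0, z = 0 mm).
- catch (a joint): Travel of the orange catch in m: 0 sprung out, 0.008 pushed back to its stop; spring 1.6 N at 0, plus 0.25 N per mm. The panel's +x edge pushes it back some 4 mm on the way down, then it springs out again over the panel. Passing it takes about 5 to 15 N down at the grip.
- tape: Bystander: yellow roll of tape, 80 mm across, 36 mm high, on the cork mat beyond the panel; origin under its centre.
- tweeter: Bystander: dark steel tweeter, 80 mm across, 34 mm high, on the cork mat beyond the panel; origin under its centre.
- driver: Bystander: green screwdriver lying on the left of the bench; origin underneath, near its middle.
- glue: Bystander: white bottle 56 mm across, 140 mm high, on the right of the bench; origin under its centre.
- mallet: Bystander: mallet with a wooden handle lying far right; origin underneath, near its middle.
- screws: Bystander: green tray of screws 110 x 150 x 50 mm, far left; origin under its centre.
Not all that is in view belongs to the job. Leave any pink look-alike of the panel alone.

How it is judged:
By the outcome, as a careful person would: the job done as asked, in the order asked, and still so for the second after the job is handed in, with the robot touching nothing.
It also fails if it takes over 54 s, if anything falls off the work surface, if the arm or the gripper's body presses on something with over 40 N, if the wrist force passes 120 N, or if a joint passes its speed limit or range.

## Working session

There is one attempt and no reset: what is moved stays moved. The work goes in short steps, Python scripts to look and compute and a tool call to move; the robot and the scene stay as the last step left them, time stands still between calls to the robot, and variables do not carry over. Pictures are saved under pics/ and viewed, and the job is handed in when it is done.

Besides the shell and the picture viewer there is one more tool, called after ">>>" as a command line: name --pt "numbers of a row" for each row, then --argument value for the rest. send_rows: Moves the arm, as the interface text tells. Its arguments: {"type":"object","properties":{"deltas":{"type":"array","items":{"type":"array","items":{"type":"number"}}},"fingers":{"type":"number"},"grip_force":{"type":"number"}},"required":["deltas"]}

```bash
mkdir -p pics; ls
cat > h.py <<'E'
import numpy as np, cv2
from cell import get_state, snapshot
E
python3 - <<'E'
from h import *
s=get_state(); print(s)
for n in("scene","top"):
    d=snapshot(n); cv2.imwrite(f"pics/{n}0.png",d["frame"]); np.save(f"{n}0.npy",d,allow_pickle=True); print({k:v for k,v in d.items() if k!="frame"})
E
```

```text
pics
{'t': 0.0, 'qpos': array([-1.28178983,  0.38384505,  0.04384675,  1.59960948, -0.01789782,
        1.16121176, -0.04990715]), 'qd': array([-1.51191796e-05, -1.52962505e-03,  7.87185713e-04, -9.53232513e-04,
        1.31339156e-03, -2.91073536e-04,  1.34736665e-03]), 'joint_torque': array([ 1.50776373e-04, -4.33457065e+01,  1.02450561e+00, -2.49509400e+01,
        1.05932570e-02,  1.12768781e-02, -3.47446232e-06]), 'ee_pos': array([0.24485223, 0.60107742, 0.22986444]), 'tool_rot': array([-3.13891593e+00,  1.51184130e-04,  2.75484739e+00]), 'wrist_force': array([-0.72021978, -0.05370589, -0.38816244]), 'wrist_torque': array([ 0.00375793, -0.02002369,  0.02298012]), 'finger_gap': 0.08522616200059968}
{'vfov': 57.67848949659497, 'cx': 251.60127724992117, 'cy': 189.73563344295408, 'xyz': array([ 1.3822304 , -0.01572014,  0.84101479]), 'attitude': array([ 0.89449902, -0.02392041,  1.59829636])}
{'vfov': 48.89899660896482, 'cx': 250.6633114160881, 'cy': 193.65157481896404, 'xyz': array([0.38216971, 0.01098735, 1.44028995]), 'attitude': array([ 0.04375066,  0.0034436 , -1.58922776])}
```

View pics/scene0.png

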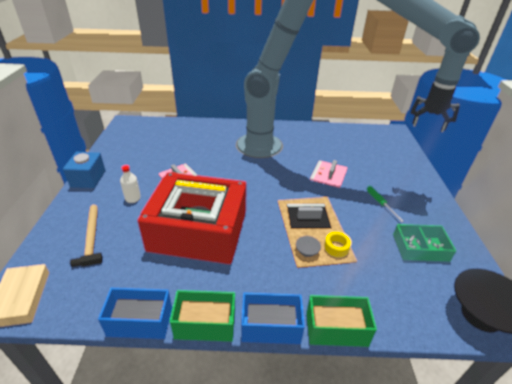

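View pics/top0.png

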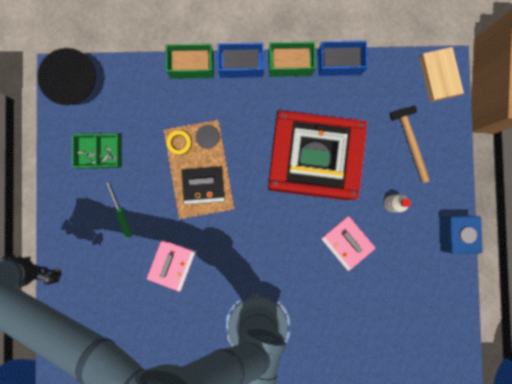

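The black panel is at top (203,185). It lies on the cork and its stripe faces the robot. The pink look-alikes are at (172,266) and (349,243). The cabinet is at (318,155). I'll enlarge both to confirm.

```bash
cat >> h.py <<'E'
from scipy.spatial.transform import Rotation as Rn
def cam(d):
    H=d["frame"].shape[0]; f=H/2/np.tan(np.radians(d["vfov"]/2))
    return f,Rn.from_euler("xyz",d["attitude"]).as_matrix()
def pix2w(d,u,v,z):
    f,R=cam(d); r=R@np.array([(u-d["cx"])/f,-(v-d["cy"])/f,-1]); p=d["xyz"]
    return p+r*(z-p[2])/r[2]
def w2pix(d,P):
    f,R=cam(d); c=(np.atleast_2d(P)-d["xyz"])@R
    return np.c_[d["cx"]+f*c[:,0]/-c[:,2], d["cy"]-f*c[:,1]/-c[:,2]]
E
python3 - <<'E'
from h import *
d=np.load("top0.npy",allow_pickle=True).item()
f=d["frame"]
print(pix2w(d,203,185,.03),pix2w(d,318,155,.14))
a=cv2.resize(f[115:225,155:245],None,fx=6,fy=6,interpolation=cv2.INTER_CUBIC)[:600]
cv2.imwrite("pics/p1.png",a)
a=cv2.resize(f[105:205,262:372],None,fx=6,fy=6,interpolation=cv2.INTER_CUBIC)
cv2.imwrite("pics/c1.png",a)
d=np.load("scene0.npy",allow_pickle=True).item()
f=d["frame"]
a=cv2.resize(f[165:275,135:265],None,fx=5,fy=5,interpolation=cv2.INTER_CUBIC)
cv2.imwrite("pics/c2.png",a)
E
```

```text
[0.47593479 0.17367983 0.03      ] [ 0.55493343 -0.19601362  0.14      ]
```

View pics/p1.png

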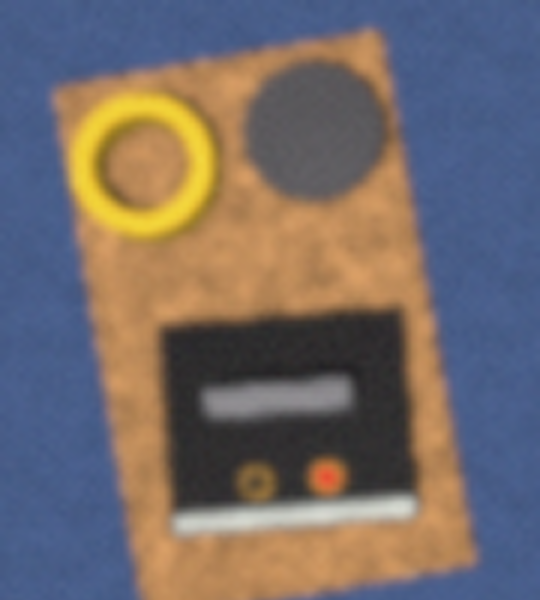

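View pics/c1.png

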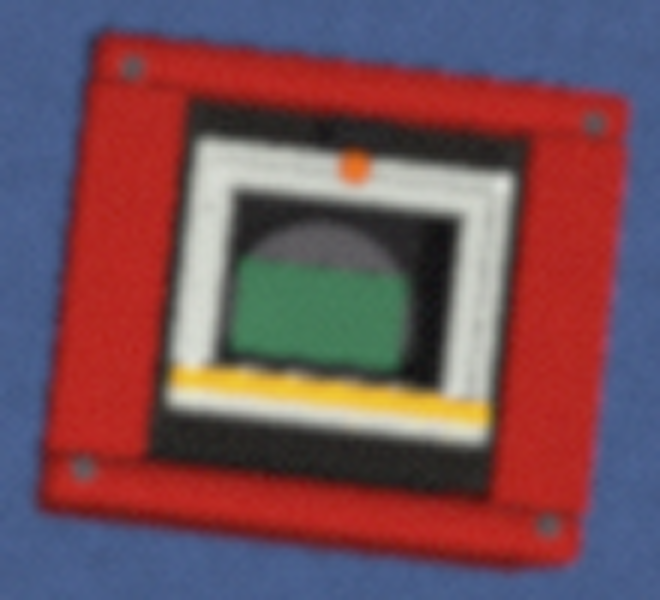

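View pics/c2.png

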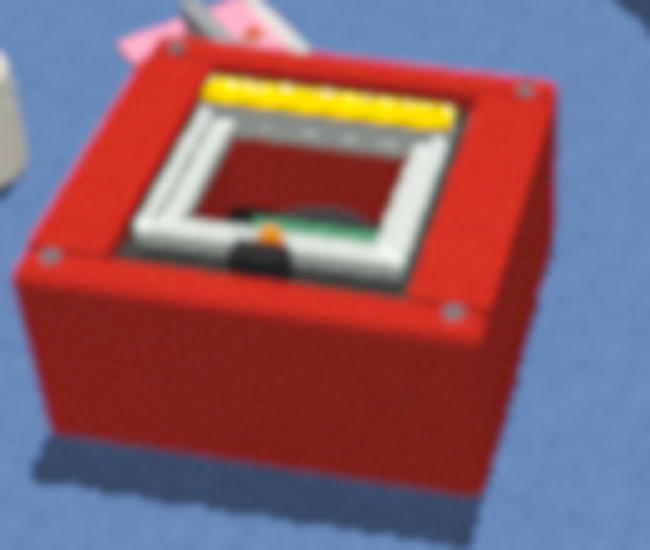

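Run:
```python
from h import *
d=np.load("top0.npy",allow_pickle=True).item()
def o(x,y,ox,oy,z): return pix2w(d,ox+(x+.5)/6-.5,oy+(y+.5)/6-.5,z)
S=[o(x,y,262,105,.140) for x,y in[(132,68),(596,122),(548,523),(84,467)]]
c=np.mean(S,0); S=np.array(S)
ux=(S[0]+S[1]-S[2]-S[3]); uy=(S[0]+S[3]-S[1]-S[2])
print("cab",c,np.degrees(np.arctan2(ux[1],ux[0])),np.degrees(np.arctan2(uy[1],uy[0]))-90,np.linalg.norm(ux)/2,np.linalg.norm(uy)/2)
# seat frame / lip ends, catch
for n,p,z in[("lipfreeL",(170,368),.149),("lipfreeR",(490,402),.149),("catchtop",(356,165),.149)]: 
  print(n,o(*p,262,105,z))
# panel corners top z=.014
P=np.array([o(x,y,155,115,.014) for x,y in[(162,325),(403,311),(415,515),(175,535)]])
ux=(P[0]+P[1]-P[2]-P[3]); uy=(P[0]+P[3]-P[1]-P[2])
print("panel",P.mean(0),np.degrees(np.arctan2(ux[1],ux[0])),np.degrees(np.arctan2(uy[1],uy[0]))-90,np.linalg.norm(ux)/2,np.linalg.norm(uy)/2)
B=np.array([o(x,y,155,115,.055) for x,y in[(203,390),(350,376),(354,407),(206,419)]])
print("bar",B.mean(0))
print("other", o(313,130,155,115,.042),o(143,165,155,115,.044))
```

```text
cab [ 0.55917161 -0.19684202  0.14      ] -8.25616951617001 -7.886021283079316 0.20890409830993054 0.24058629913971866
lipfreeL [ 0.52170958 -0.10761155  0.149     ]
lipfreeR [ 0.50120213 -0.27063005  0.149     ]
catchtop [ 0.62445069 -0.20535467  0.149     ]
panel [0.47768752 0.17651162 0.014     ] 2.679836405310395 2.979305131196355 0.11725841279944259 0.13603377399701252
bar [0.48785513 0.17733103 0.055     ]
other [0.63779501 0.15758683 0.042     ] [0.61967245 0.25199935 0.044     ]
```

>>> send_rows --pt "0.025 -0.04 0.01 -0.11" --pt "0.05 -0.085 0.02 -0.22" --pt "0.075 -0.13 0.02 -0.34" --pt "0.1 -0.175 0.02 -0.45" --pt "0.125 -0.22 0.02 -0.57" --pt "0.15 -0.265 0.02 -0.68" --pt "0.175 -0.31 0.02 -0.79" --pt "0.2 -0.35 0.02 -0.9" --pt "0.222 -0.39 0.02 -1.02" --pt "0.243 -0.424 0.02 -1.135" --pt "0.243 -0.424 0.02 -1.135" --pt "0.243 -0.424 0.02 -1.135" --fingers 0 --grip_force 40

```text
t: 1.6
ee_pos: [0.4872, 0.1777, 0.2496]
tool_rot: [-3.138, -0.0, 1.621]
wrist_force: [0.4, 0.0, 0.6]
finger_gap: 0.0852
```

Run:
```python
from h import *
s=get_state(); print(s["t"],s["ee_pos"],s["tool_rot"],s["qpos"],s["wrist_force"])
d=snapshot("wrist"); cv2.imwrite("pics/w1.png",d["frame"]); np.save("w1.npy",d,allow_pickle=True); print({k:v for k,v in d.items() if k!="frame"})
```

```text
1.6 [0.48724143 0.17767705 0.24956663] [-3.13803368e+00 -1.68028230e-04  1.62066313e+00] [-0.85211059  0.11780723  0.45795442  1.90688471 -0.05892026  1.13290596
 -0.32186032] [0.37581794 0.0109283  0.61763038]
{'vfov': 68.66005421738474, 'cx': 253.5220175010821, 'cy': 188.8199599148358, 'xyz': array([0.48374246, 0.25402993, 0.39213244]), 'attitude': array([-0.30254013,  0.0040292 ,  0.05001181])}
```

View pics/w1.png

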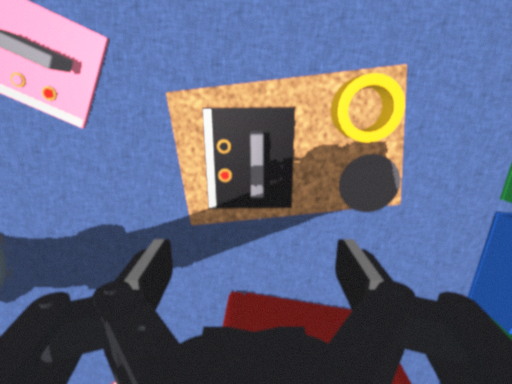

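Run:
```python
from h import *
d=np.load("w1.npy",allow_pickle=True).item(); f=d["frame"]
a=cv2.resize(f[95:220,190:310],None,fx=4.8,fy=4.8,interpolation=cv2.INTER_CUBIC)
cv2.imwrite("pics/w1c.png",a)
```

```text
(no output)
```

View pics/w1c.png

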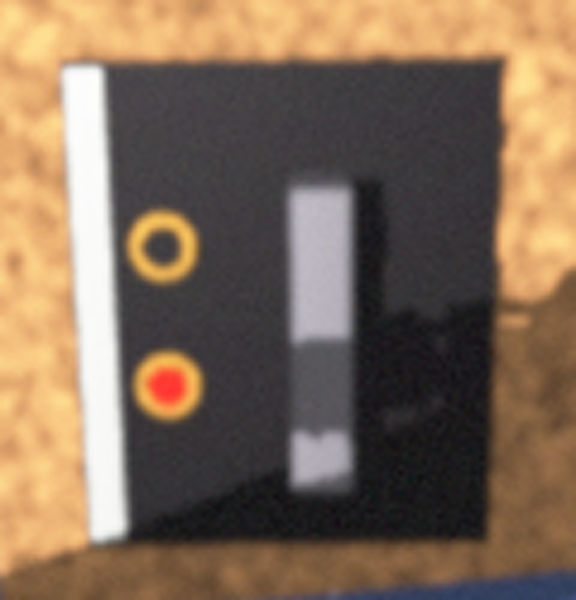

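Run:
```python
from h import *
from scipy.optimize import least_squares
d=np.load("w1.npy",allow_pickle=True).item()
c=np.array([(62,66),(503,58),(487,540),(92,543),(290,490),(352,488)],float)
px=(c+.5)/4.8-.5+[190,95]
M=np.array([(-60,70,6),(60,70,6),(60,-70,6),(-60,-70,6),(2,-40,47),(18,-40,47)])/1000
def w(p): 
    P=M@Rn.from_euler("z",p[2]).as_matrix().T; return P+[p[0],p[1],.008]
r=least_squares(lambda p:(w2pix(d,w(p))-px).ravel(),[.48,.177,.05])
print(r.x[:2],np.degrees(r.x[2]),r.fun.reshape(-1,2).round(2))
b=Rn.from_euler("z",r.x[2]).apply([.01,0,0])[:2]+r.x[:2]; print("bar",b)
```

```text
[0.47991289 0.17709036] 3.519514058529531 [[-0.79 -1.34]
 [ 0.27 -0.77]
 [ 0.47  0.31]
 [-0.6   0.45]
 [ 0.46  0.71]
 [ 0.16  1.01]]
bar [0.48989403 0.17770424]
```

>>> send_rows --pt "0.002 0 -0.05 0.007" --pt "0.003 0 -0.1 0.007" --pt "0.003 0 -0.14 0.007" --pt "0.003 0 -0.18 0.007" --pt "0.003 0 -0.205 0.007" --pt "0.003 0 -0.22 0.007" --pt "0.003 0 -0.227 0.007" --pt "0.003 0 -0.227 0.007"

```text
t: 2.65
ee_pos: [0.4901, 0.179, 0.0228]
tool_rot: [-3.138, -0.001, 1.63]
wrist_force: [-0.7, 0.9, -1.0]
finger_gap: 0.0857
```

>>> send_rows --pt "0 0 0 0" --pt "0 0 0 0" --pt "0 0 0 0" --pt "0 0 0 0" --pt "0 0 0 0" --pt "0 0 0 0" --pt "0 0 0 0" --pt "0 0 0 0" --fingers 255 --grip_force 40

```text
t: 3.65
ee_pos: [0.4904, 0.1791, 0.0232]
tool_rot: [-3.139, -0.001, 1.63]
wrist_force: [-3.4, -0.1, 5.2]
finger_gap: 0.0152
```

>>> send_rows --pt "0 0 0.01 0" --pt "0 0 0.03 0" --pt "0 0 0.06 0" --pt "0 0 0.1 0" --pt "0 0 0.14 0" --pt "0 0 0.19 0" --pt "0 0 0.23 0" --pt "0 0 0.26 0" --pt "0 0 0.26 0" --pt "0 0 0.26 0"

```text
t: 4.9
ee_pos: [0.4891, 0.1786, 0.2812]
tool_rot: [-3.136, 0.0, 1.63]
wrist_force: [0.2, 0.2, -2.9]
finger_gap: 0.0156
```

Run:
```python
from h import *
s=get_state(); print(s["t"],s["ee_pos"],s["tool_rot"],s["qpos"],s["wrist_force"],s["wrist_torque"],s["finger_gap"])
d=snapshot("wrist"); cv2.imwrite("pics/w2.png",d["frame"]); np.save("w2.npy",d,allow_pickle=True); print({k:v for k,v in d.items() if k!="frame"})
```

```text
4.9 [0.48905745 0.17857547 0.28121491] [-3.13563495e+00  4.59019608e-04  1.62996751e+00] [-0.87508061  0.09391996  0.47824696  1.86316254 -0.04796628  1.20115997
 -0.32187184] [ 0.24567297  0.24944649 -2.92721613] [-0.03316524 -0.03625025  0.04534727] 0.015551741543343035
{'vfov': 68.66005421738474, 'cx': 253.5220175010821, 'cy': 188.8199599148358, 'xyz': array([0.48519508, 0.25498323, 0.42374428]), 'attitude': array([-0.30319692,  0.00643942,  0.0592952 ])}
```

View pics/w2.png

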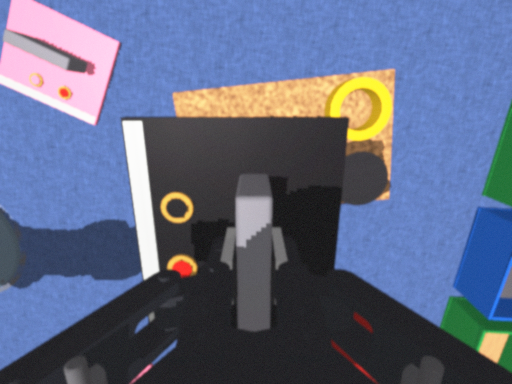

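Run:
```python
from h import *
d=np.load("w2.npy",allow_pickle=True).item(); f=d["frame"]
a=cv2.resize(f[105:345,115:360],None,fx=2.45,fy=2.45,interpolation=cv2.INTER_CUBIC)
cv2.imwrite("pics/w2c.png",a)
```

```text
(no output)
```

View pics/w2c.png

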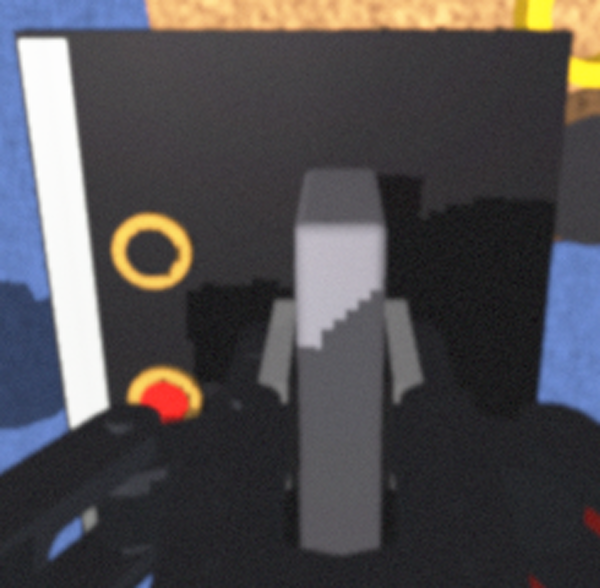

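Run:
```python
from h import *
from scipy.optimize import least_squares
d=np.load("w2.npy",allow_pickle=True).item()
s=get_state()
c=np.array([(19,38),(571,38),(297,226),(384,223),(300,545),(380,545),(308,170),(373,170)],float)
px=(c+.5)/2.45-.5+[115,105]
M=np.array([(-60,70,6),(60,70,6),(2,40,47),(18,40,47),(2,-40,47),(18,-40,47),(2,40,6),(18,40,6)])/1000
L=np.array([[68,425],[537,405]]); Lp=(L+.5)/2.45-.5+[115,105]
def pts(p,M): return Rn.from_euler("xyz",p[3:]).apply(M)+p[:3]
def res(p):
    r=list((w2pix(d,pts(p,M))-px).ravel())
    for k,x in enumerate((-.06,.06)):
        a,b=w2pix(d,pts(p,np.array([[x,.07,.006],[x,-.07,.006]])))
        n=(b-a)/np.linalg.norm(b-a); q=Lp[k]-a; r.append(n[0]*q[1]-n[1]*q[0])
    return np.array(r)
r=least_squares(res,[.48,.178,.27,0,0,.055])
print(r.x[:3],np.degrees(r.x[3:]),r.fun.round(2))
# 4dof with flat
r4=least_squares(lambda p:res([p[0],p[1],p[2],0,0,p[3]]),[.48,.178,.27,.055])
print(r4.x,r4.fun.round(2))
T=Rn.from_euler("xyz",s["tool_rot"])
bar=pts(r4.x[[0,1,2,3,3,3]]*[1,1,1,0,0,1],np.array([[.01,0,0]]))[0]
print("bar ctr - tcp",bar-s["ee_pos"], "yaw diff deg",np.degrees(r4.x[3]-(s["tool_rot"][2]-np.pi/2)))
```

```text
[0.47834232 0.1758448  0.2553215 ] [3.26584923 1.25742511 3.2048712 ] [ 2.38 -2.32 -3.63 -1.76  0.76  0.41  0.84  1.56  1.99  4.94 -1.56  4.67
 -0.88 -3.41 -0.1  -3.42  6.87 -7.15]
[0.47888782 0.17447569 0.255629   0.05869182] [ 6.64 -0.8  -4.91 -0.58 -0.61 -3.74 -0.86 -2.43  0.94  7.08 -2.    7.24
 -0.39 -2.56  0.07 -2.5   6.9  -4.98]
bar ctr - tcp [ 8.83915817e-05 -3.39975552e-03 -2.51164969e-02] yaw diff deg -0.029296038729299766
```

Run:
```python
from h import *
from scipy.optimize import least_squares
d=np.load("w2.npy",allow_pickle=True).item()
d1=np.load("w1.npy",allow_pickle=True).item()
s=get_state()
c=np.array([(19,38),(571,38),(297,226),(384,223),(300,545),(380,545),(308,170),(373,170)],float)
px=(c+.5)/2.45-.5+[115,105]
M=np.array([(-60,70,6),(60,70,6),(2,40,47),(18,40,47),(2,-40,47),(18,-40,47),(2,40,6),(18,40,6)])/1000
L=np.array([[68,425],[537,405]]); Lp=(L+.5)/2.45-.5+[115,105]
c1=np.array([(62,66),(503,58),(487,540),(92,543),(290,490),(352,488)],float)
px1=(c1+.5)/4.8-.5+[190,95]
M1=np.array([(-60,70,6),(60,70,6),(60,-70,6),(-60,-70,6),(2,-40,47),(18,-40,47)])/1000
def proj(d,P,k):
    f,R=cam(d); q=(P-d["xyz"])@R; x=q[:,:2]/-q[:,2:]; r2=(x**2).sum(1,keepdims=True); x=x*(1+k[0]*r2+k[1]*r2**2)
    return np.c_[d["cx"]+f*x[:,0],d["cy"]-f*x[:,1]]
def pts(p,M): return Rn.from_euler("xyz",p[3:6]).apply(M)+p[:3]
def res(p,k):
    r=list((proj(d,pts(p,M),k)-px).ravel())
    for j,x in enumerate((-.06,.06)):
        t=np.linspace(.07,-.07,60); a=proj(d,pts(p,np.c_[0*t+x,t,0*t+.006]),k)
        r.append(np.interp(Lp[j][1],a[:,1],a[:,0])-Lp[j][0])
    return r
def full(v):
    a=np.array(res(v[:6],[v[6],v[10]])); b=(proj(d1,pts(np.r_[v[7],v[8],.008,0,0,v[9]],M1),[v[6],v[10]])-px1).ravel()
    return np.r_[a,b,v[10]*5]
r=least_squares(full,[.48,.178,.265,0,0,.055,0,.48,.177,.06,0])
print(r.x.round(4),np.degrees(r.x[3:6]));print(r.fun.round(2))
p=r.x[:6];print(pts(p,np.array([[.01,0,0]]))[0]-s["ee_pos"])
```

```text
[ 0.4768  0.1785  0.2823 -0.0618  0.049   0.0414 -0.0444  0.4798  0.1779
  0.0612 -1.1286] [-3.5386086   2.80548332  2.36930358]
[ 5.56  3.53  0.9  -1.14 -2.59 -1.    5.49  0.36  1.24  2.98 -3.25  3.35
 -4.96  0.47 -0.03  0.68  1.81  0.65  0.24 -0.23 -0.52  0.12  0.35 -0.25
 -0.59 -0.14  0.38  0.09  0.09  0.39 -5.64]
[-0.00202627  0.00041853  0.00105545]
```

Run:
```python
from h import *
d=np.load("w2.npy",allow_pickle=True).item(); s=get_state()
yaw=s["tool_rot"][2]-np.pi/2
a=cv2.resize(d["frame"],(0,0),fx=1.5,fy=1.5,interpolation=cv2.INTER_CUBIC)
def draw(y0,col):
    t=s["ee_pos"]+[0,y0,-.0152]
    def Q(p): return Rn.from_euler("z",yaw).apply(np.array(p)/1000-[.01,0,0])+t
    for poly in ([(-60,70,6),(60,70,6),(60,-70,6),(-60,-70,6)],[(2,40,47),(18,40,47),(18,-40,47),(2,-40,47)],[(2,40,6),(18,40,6),(18,-40,6),(2,-40,6)]):
        u=w2pix(d,Q(poly)); print(u.round(0).tolist())
        cv2.polylines(a,[((u+.5)*1.5-.5).round().astype(int)],True,col,1)
draw(0,(0,255,0))
cv2.imwrite("pics/w2o.png",a)
```

```text
[[120.0, 114.0], [349.0, 114.0], [328.0, 330.0], [150.0, 329.0]]
[[234.0, 193.0], [272.0, 193.0], [269.0, 345.0], [237.0, 344.0]]
[[239.0, 170.0], [268.0, 170.0], [266.0, 292.0], [241.0, 292.0]]
```

View pics/w2o.png

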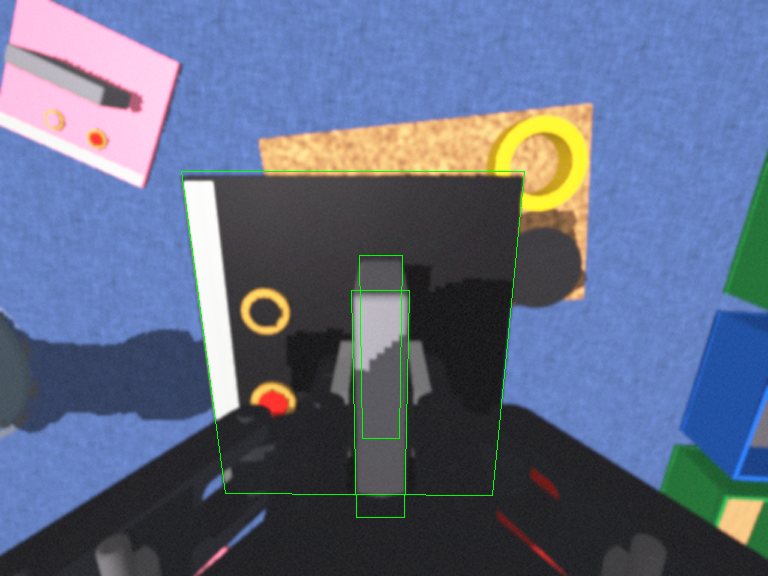

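Run:
```python
from h import *
from scipy.optimize import least_squares
d=np.load("w2.npy",allow_pickle=True).item()
s=get_state()
c=np.array([(19,38),(571,38),(297,226),(384,223),(308,170),(373,170)],float)
px=(c+.5)/2.45-.5+[115,105]
M=np.array([(-60,70,6),(60,70,6),(2,40,47),(18,40,47),(2,40,6),(18,40,6)])/1000
L=np.array([[68,425],[537,405]]); Lp=(L+.5)/2.45-.5+[115,105]
def pts(p,M): return Rn.from_euler("xyz",p[3:]).apply(M)+p[:3]
def res(p):
    r=list((w2pix(d,pts(p,M))-px).ravel())
    for k,x in enumerate((-.06,.06)):
        t=np.linspace(.07,-.07,60); a=w2pix(d,pts(p,np.c_[0*t+x,t,0*t+.006]))
        r.append(np.interp(Lp[k][1],a[:,1],a[:,0])-Lp[k][0])
    return np.array(r)
for nm,g,x0 in(("6",lambda p:p,[.48,.178,.265,0,0,.055]),("4",lambda p:[p[0],p[1],p[2],0,0,p[3]],[.48,.178,.265,.055]),("3",lambda p:[p[0],p[1],s["ee_pos"][2]-.0152,0,0,p[2]],[.48,.178,.055])):
    r=least_squares(lambda p:res(g(p)),x0); q=np.array(g(r.x))
    R=Rn.from_euler("z",s["tool_rot"][2]-np.pi/2).inv()
    print(nm,R.apply(pts(q,np.array([[.01,0,0]]))[0]-s["ee_pos"]),np.degrees(q[3:]),np.degrees(q[5]-s["tool_rot"][2]+np.pi/2),r.fun.round(1))
```

```text
6 [ 4.42167780e-05 -3.17187311e-03 -1.59078685e-02] [-1.34163833  0.37939382  3.42518771] 0.03309795839516035 [ 0.3 -0.4 -0.6 -0.5 -1.  -0.5  1.2  0.7 -0.9  0.4  0.9  0.4  0.2 -0.1]
4 [ 6.84070960e-05 -2.67486588e-03 -1.70348249e-02] [0.         0.         3.37170883] -0.02038092559709751 [ 0.3 -1.2  0.1 -1.  -1.5  0.6  0.6  1.9 -0.8 -0.4  1.  -0.3  1.7 -0.8]
3 [ 0.00016179 -0.00227483 -0.0152    ] [0.         0.         3.43160755] 0.039517792353645526 [-1.3 -1.6  1.3 -1.7 -1.7  1.2  1.   2.4 -0.9 -0.2  1.2 -0.2  0.6  0.3]
```

Run:
```python
from h import *
from scipy.optimize import least_squares
D={n:np.load(n+"0.npy",allow_pickle=True).item() for n in("top","scene")}
g={"top":[(262+x/6,105+y/6) for x,y in[(132,68),(596,122),(548,523),(84,467)]],
   "scene":[(135+x/5,165+y/5) for x,y in[(50,257),(453,312),(525,92),(177,48)]]}
# scene view: camera from +x looking back: near-left in image = -y,+x
g["scene"]=[(135+x/5,165+y/5) for x,y in[(453,312),(50,257),(177,48),(525,92)]]
obs={}
for n in g:
    f=D[n]["frame"].astype(float); w=f[...,0]+f[...,1]-0.35*f[...,2]
    o=[]
    for u,v in g[n]:
        for _ in range(5):
            yy,xx=np.mgrid[int(v)-4:int(v)+6,int(u)-4:int(u)+6]; ww=w[yy,xx]; ww=np.clip(ww-np.median(ww)-15,0,None)*np.exp(-((xx-u)**2+(yy-v)**2)/6)
            u,v=(ww*xx).sum()/ww.sum(),(ww*yy).sum()/ww.sum()
        o.append((u,v))
    obs[n]=np.array(o); print(n,np.array(g[n]).round(1).tolist(),obs[n].round(1).tolist())
def model(p): 
    a,b=p[3],p[4]; P=np.array([(a,b,.14),(a,-b,.14),(-a,-b,.14),(-a,b,.14)])
    return Rn.from_euler("z",p[2]).apply(P)+[p[0],p[1],0]
for use in(["top"],["scene"],["top","scene"]):
    r=least_squares(lambda p:np.concatenate([(w2pix(D[n],model(p))-obs[n]).ravel() for n in use]),[.56,-.197,-.14,.105,.12])
    print(use,r.x.round(4),np.degrees(r.x[2]).round(2),r.fun.round(2))
```

```text
top [[284.0, 116.3], [361.3, 125.3], [353.3, 192.2], [276.0, 182.8]] [[283.6, 115.7], [360.6, 125.1], [353.0, 192.2], [275.4, 182.7]]<stdin>:15: RuntimeWarning: invalid value encountered in scalar divide
Traceback (most recent call last):
ValueError: cannot convert float NaN to integer
```

>>> send_rows --pt "0.013 -0.05 0.0 -0.03" --pt "0.026 -0.1 0.0 -0.06" --pt "0.039 -0.15 0.0 -0.09" --pt "0.052 -0.2 0.0 -0.12" --pt "0.065 -0.25 0.0 -0.15" --pt "0.078 -0.3 0.0 -0.18" --pt "0.09 -0.34 0.0 -0.2" --pt "0.099 -0.377 0.0 -0.2" --pt "0.099 -0.377 0.0 -0.2" --pt "0.099 -0.377 0.0 -0.2"

```text
t: 6.2
ee_pos: [0.5869, -0.1975, 0.2786]
tool_rot: [-3.131, 0.0, 1.43]
wrist_force: [-0.0, 0.6, -2.8]
finger_gap: 0.0156
```

Run:
```python
from h import *
s=get_state(); print(s["t"],s["ee_pos"],s["tool_rot"],s["qpos"],s["wrist_force"],s["wrist_torque"],s["finger_gap"])
for n in("wrist","scene","top"):
    d=snapshot(n); cv2.imwrite(f"pics/{n}3.png",d["frame"]); np.save(f"{n}3.npy",d,allow_pickle=True)
```

```text
6.2 [ 0.58687424 -0.19751935  0.27863528] [-3.13088911e+00  2.48880432e-04  1.42989814e+00] [-0.33346016  0.35784513  0.74986428  1.64192731 -0.25105105  1.25276956
  0.32551049] [-0.01718731  0.61151206 -2.82742702] [ 0.04778338  0.00601292 -0.01346354] 0.015614629509858551
```

View pics/wrist3.png

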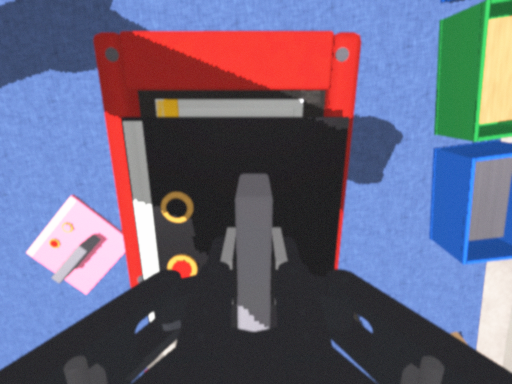

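View pics/scene3.png

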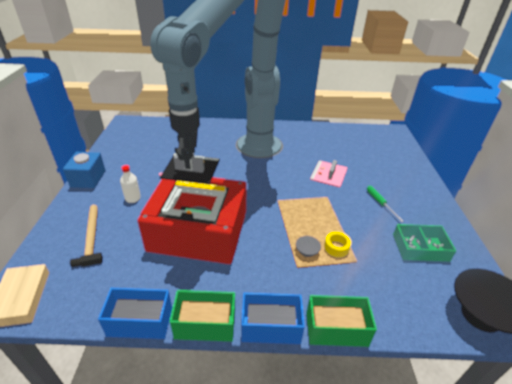

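Run:
```python
from h import *
from scipy.optimize import least_squares
D=np.load("top0.npy",allow_pickle=True).item()
obs=np.array([[283.6,115.7],[360.6,125.1],[353.0,192.2],[275.4,182.7]])
def model(p): 
    a,b=p[3],p[4]; P=np.array([(a,b,.14),(a,-b,.14),(-a,-b,.14),(-a,b,.14)])
    return Rn.from_euler("z",p[2]).apply(P)+[p[0],p[1],0]
r=least_squares(lambda p:(w2pix(D,model(p))-obs).ravel(),[.56,-.197,-.14,.105,.12])
print(r.x.round(4),np.degrees(r.x[2]).round(2),r.fun.round(2))
d=np.load("scene0.npy",allow_pickle=True).item()
print("scene pred screws",(w2pix(d,model(r.x))-[135,165])*5)
w=np.load("wrist3.npy",allow_pickle=True).item()
A,B=pix2w(w,112,54,.14),pix2w(w,342,54,.14); print("wrist screws",A,B,"len",np.linalg.norm(A-B),"yaw",np.degrees(np.arctan2(*(B-A)[1::-1])), model(r.x)[[3,0]])
f=w["frame"]; a=cv2.resize(f[20:220,90:365],None,fx=2.9,fy=2.9,interpolation=cv2.INTER_CUBIC); cv2.imwrite("pics/w3c.png",a)
```

```text
[ 0.5586 -0.1965 -0.1416  0.105   0.1203] -8.11 [-0.03  0.01  0.01 -0.01 -0.01  0.03  0.03 -0.03]
scene pred screws [[452.43939746 308.31433546]
 [ 48.92528918 252.10281281]
 [174.75588093  43.49108167]
 [524.45591106  86.69105896]]
wrist screws [ 0.47320742 -0.062766    0.14      ] [ 0.68108529 -0.09255236  0.14      ] len 0.2100010408714572 yaw -8.154281994923581 [[ 0.47164469 -0.06261048  0.14      ]
 [ 0.67958446 -0.09225331  0.14      ]]
```

View pics/w3c.png

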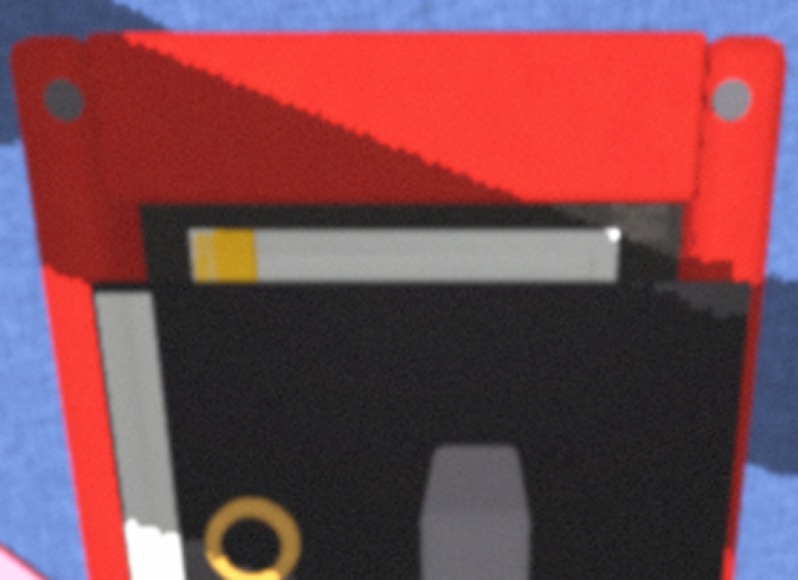

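Run:
```python
from h import *
w=np.load("wrist3.npy",allow_pickle=True).item(); s=get_state()
def cabf(P,c=(.5601,-.1968),yaw=np.radians(-8.13)):
    return Rn.from_euler("z",-yaw).apply(np.array(P)-[c[0],c[1],0])*1000
o=lambda x,y,z:cabf(pix2w(w,90+(x+.5)/2.9-.5,20+(y+.5)/2.9-.5,z)).round(1)
print("screws",o(64,100,.14),o(732,100,.14))
for z in(.143,.149,.155): print("lip free",z,o(257,250,z),"lip back",o(190,250,z))
for z in(.1345,.1405,.1465): print("frame end",z,o(618,235,z),o(190,230,z))
for z in (.14,): print("opening",o(143,206,z),o(680,206,z))
print("tcp cab",cabf(s["ee_pos"]),np.degrees(s["tool_rot"][2])-90)
T=np.load("top0.npy",allow_pickle=True).item()
ot=lambda x,y,z:cabf(pix2w(T,262+(x+.5)/6-.5,105+(y+.5)/6-.5,z),(.5586,-.1965)).round(1)
for z in(.143,.149,.155): print("top lip",ot(170,368,z),ot(490,402,z),"catch",ot(356,165,z),"tip",ot(353,188,z))
```

```text
screws [-105.2  120.3  140. ] [105.1 120.2 140. ]
lip free 0.143 [-46.9  74.9 143. ] lip back [-68.9  74.9 143. ]
lip free 0.149 [-45.3  75.  149. ] lip back [-66.9  75.  149. ]
lip free 0.155 [-43.7  75.1 155. ] lip back [-64.8  75.1 155. ]
frame end 0.1345 [ 72.5  79.8 134.5] [-71.2  81.2 134.5]
frame end 0.1405 [ 71.5  79.8 140.5] [-69.2  81.2 140.5]
frame end 0.1465 [ 70.6  79.8 146.5] [-67.1  81.2 146.5]
opening [-84.   88.7 140. ] [ 91.3  88.8 140. ]
tcp cab [ 27.34235859   4.46570817 279.79356396] -7.897029498987052
top lip [-48.4  82.3 143. ] [-45.6 -82.7 143. ] catch [ 67.7  -0.3 143. ] tip [ 5.56e+01 -1.00e-01  1.43e+02]
top lip [-49.1  82.8 149. ] [-46.3 -81.5 149. ] catch [ 66.4   0.5 149. ] tip [ 54.4   0.7 149. ]
top lip [-49.8  83.2 155. ] [-47.1 -80.3 155. ] catch [ 65.2   1.4 155. ] tip [ 53.2   1.5 155. ]
```

Run:
```python
from h import *
w=np.load("wrist3.npy",allow_pickle=True).item(); s=get_state()
def cabf(P,c=(.5601,-.1968),yaw=np.radians(-8.13)):
    return Rn.from_euler("z",-yaw).apply(np.array(P)-[c[0],c[1],0])*1000
o=lambda x,y,z:cabf(pix2w(w,90+(x+.5)/2.9-.5,20+(y+.5)/2.9-.5,z)).round(1)
z=s["ee_pos"][2]-.0152
print(o(95,290,z+.006),o(748,288,z+.006),o(437,445,z+.006),o(518,445,z+.006),o(420,522,z+.047),o(530,522,z+.047))
```

```text
[-42.5  70.1 270.6] [ 75.   70.7 270.6] [ 18.9  41.5 270.6] [ 34.3  41.6 270.6] [ 18.8  40.5 311.6] [ 34.4  40.6 311.6]
```

>>> send_rows --pt "0.0025 -0.0015 -0.025 -0.004" --pt "0.0025 -0.0015 -0.05 -0.004" --pt "0.0025 -0.0015 -0.075 -0.004" --pt "0.0025 -0.0015 -0.095 -0.004" --pt "0.0025 -0.0015 -0.103 -0.004" --pt "0.0025 -0.0015 -0.103 -0.004"

```text
t: 7.1
ee_pos: [0.5902, -0.1974, 0.1765]
tool_rot: [-3.132, -0.0, 1.429]
wrist_force: [-0.3, -0.1, -1.2]
finger_gap: 0.0159
```

```bash
cat >> h.py <<'E'
def cabf(P,c=(.5598,-.1967),yaw=np.radians(-8.13)):
    return Rn.from_euler("z",-yaw).apply(np.array(P)-[c[0],c[1],0])*1000
def st():
    s=get_state(); print("t",s["t"],"tcp cab",cabf(s["ee_pos"]).round(1),"yaw",(np.degrees(s["tool_rot"][2])-90).round(2),"F",s["wrist_force"].round(1),"T",s["wrist_torque"].round(2),"gap",round(s["finger_gap"]*1000,1)); return s
def look(tag,*ns):
    for n in ns:
        d=snapshot(n); cv2.imwrite(f"pics/{n}{tag}.png",d["frame"]); np.save(f"{n}{tag}.npy",d,allow_pickle=True)
E
python3 - <<'E'
from h import *
st(); look("4","wrist","scene")
f=cv2.imread("pics/scene4.png"); cv2.imwrite("pics/scene4c.png",cv2.resize(f[140:260,130:260],None,fx=5,fy=5,interpolation=cv2.INTER_CUBIC))
E
```

```text
t 7.1 tcp cab [ 30.2   3.7 176.5] yaw -8.1 F [-0.3 -0.1 -1.2] T [ 0.04 -0.06 -0.  ] gap 15.9
```

View pics/wrist4.png

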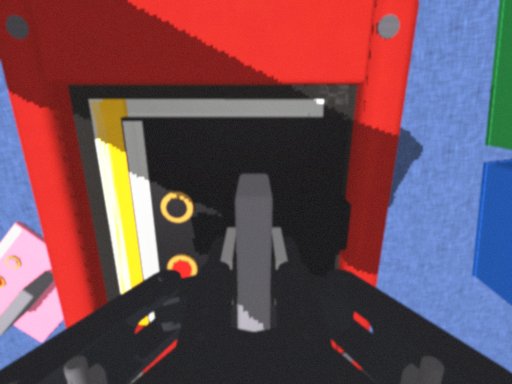

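View pics/scene4c.png

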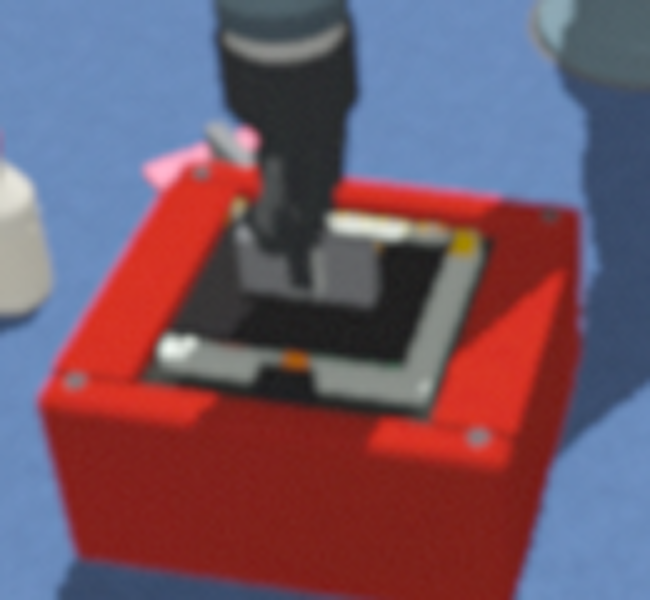

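Run:
```python
from h import *
w=np.load("wrist4.npy",allow_pickle=True).item()
f=w["frame"]; a=cv2.resize(f[80:280,65:365],None,fx=2.66,fy=2.66,interpolation=cv2.INTER_CUBIC); cv2.imwrite("pics/w4c.png",a)
```

```text
(no output)
```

View pics/w4c.png

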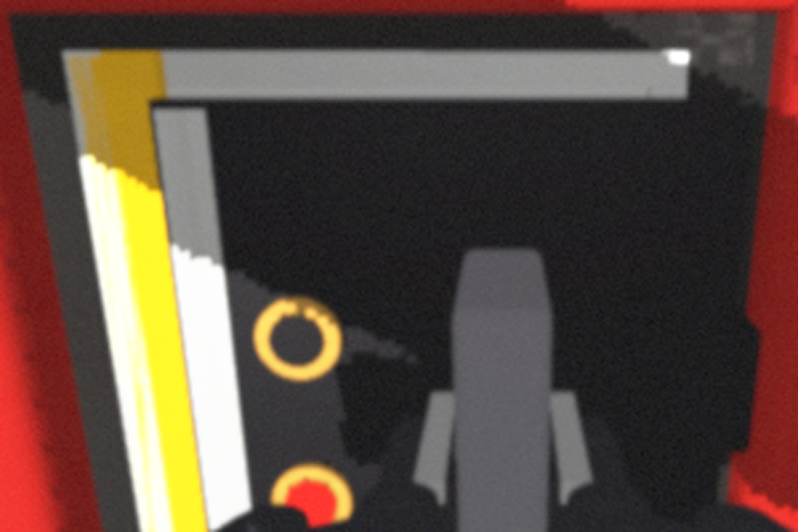

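Run:
```python
from h import *
w=np.load("wrist4.npy",allow_pickle=True).item(); s=get_state()
c=(.5601,-.1968)
o=lambda x,y,z:cabf(pix2w(w,65+(x+.5)/2.66-.5,80+(y+.5)/2.66-.5,z),c).round(1)
zb=s["ee_pos"][2]-.0152
print("panel",o(153,107,zb+.006),o(687,105,zb+.006),"edge lower",o(245,470,zb+.006),"bar",o(452,318,zb+.047),o(552,318,zb+.047))
for dz in(-6,0,6): 
  z=.149+dz/1000; print(dz,"lip free",o(162,60,z),o(190,400,z),"lip back",o(64,55,z),"wall",o(688,75,.1405+dz/1000),o(400,50,.1405+dz/1000),"w inner?",o(400,98,.1405+dz/1000))
from cv2 import *
print("screws",cabf(pix2w(w,17,27,.14),c),cabf(pix2w(w,389,26,.14),c))
```

```text
panel [-39.2  70.6 168.6] [ 65.5  71.1 168.6] edge lower [-29.3 -10.2 168.6] bar [ 22.1  41.4 209.6] [ 37.6  41.4 209.6]
-6 lip free [-47.7  79.3 143. ] [-51.8  -5.  143. ] lip back [-69.8  80.4 143. ] wall [ 73.1  76.  134.5] [  5.1  81.6 134.5] w inner? [  4.6  70.6 134.5]
0 lip free [-45.   79.4 149. ] [-49.   -2.1 149. ] lip back [-66.3  80.4 149. ] wall [ 71.7  76.1 140.5] [  5.9  81.5 140.5] w inner? [  5.5  70.9 140.5]
6 lip free [-42.3  79.4 155. ] [-46.2   0.8 155. ] lip back [-62.9  80.4 155. ] wall [ 70.4  76.3 146.5] [  6.7  81.5 146.5] w inner? [  6.3  71.2 146.5]
screws [-105.59659876  120.26020272  140.        ] [105.44119672 120.45253787 140.        ]
```

>>> send_rows --pt "0.0 -0.0005 -0.002 0" --pt "0.0 -0.0005 -0.004 0" --pt "0.0 -0.0005 -0.006 0" --pt "0.0 -0.0005 -0.006 0"

```text
t: 7.7
ee_pos: [0.5909, -0.1984, 0.1716]
tool_rot: [-3.134, -0.0, 1.429]
wrist_force: [0.8, 0.1, -2.9]
finger_gap: 0.0155
```

>>> send_rows --pt "0.0 0 -0.001 0" --pt "0.0 0 -0.002 0" --pt "0 0 -0.003 0" --pt "0 0 -0.003 0"

```text
t: 8.2
ee_pos: [0.5907, -0.1984, 0.1684]
tool_rot: [-3.134, -0.0, 1.429]
wrist_force: [0.0, 0.1, -1.7]
finger_gap: 0.0152
```

>>> send_rows --pt "0.0 0 -0.001 0" --pt "0.0 0 -0.002 0" --pt "0 0 -0.002 0"

```text
t: 8.57
ee_pos: [0.5907, -0.1983, 0.1663]
tool_rot: [-3.134, -0.0, 1.429]
wrist_force: [0.1, -0.6, -2.4]
finger_gap: 0.0153
```

>>> send_rows --pt "0.0 0 -0.001 0" --pt "0.0 0 -0.002 0" --pt "0 0 -0.002 0"

```text
t: 8.95
ee_pos: [0.5908, -0.1984, 0.1648]
tool_rot: [-3.134, -0.0, 1.429]
wrist_force: [-1.6, -0.1, 2.0]
finger_gap: 0.0156
```

>>> send_rows --pt "0 0 0 0" --pt "0 0 0 0" --pt "0 0 0 0" --pt "0 0 0 0" --fingers 196 --grip_force 20

```text
t: 9.45
ee_pos: [0.5908, -0.1986, 0.1649]
tool_rot: [-3.134, -0.0, 1.429]
wrist_force: [-0.9, -0.9, -0.6]
finger_gap: 0.0198
```

Run:
```python
from h import *
st(); look("5","wrist","scene")
f=cv2.imread("pics/scene5.png"); cv2.imwrite("pics/scene5c.png",cv2.resize(f[140:260,130:260],None,fx=5,fy=5,interpolation=cv2.INTER_CUBIC))
```

```text
t 9.45 tcp cab [ 31.    2.5 164.9] yaw -8.13 F [-0.9 -0.9 -0.6] T [-0.1   0.03 -0.03] gap 19.8
```

View pics/wrist5.png

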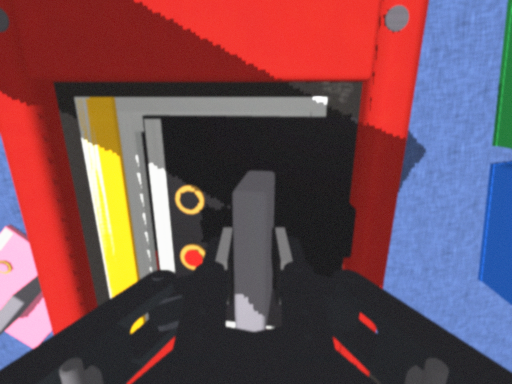

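View pics/scene5c.png

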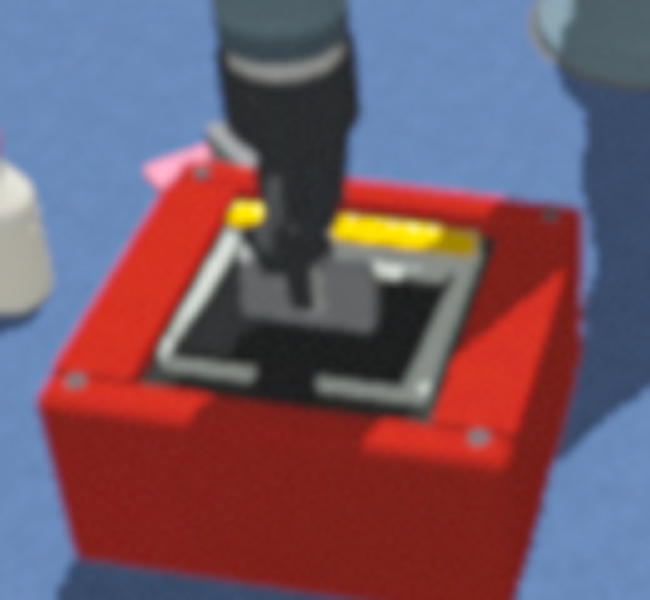

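>>> send_rows --pt "0 0 0 0" --pt "0 0 0 0" --fingers 188

```text
t: 9.8
ee_pos: [0.5912, -0.1985, 0.1651]
tool_rot: [-3.135, -0.0, 1.429]
wrist_force: [0.8, 0.0, -0.3]
finger_gap: 0.0222
```

Run:
```python
from h import *
st(); look("6","wrist")
f=cv2.imread("pics/wrist6.png"); cv2.imwrite("pics/w6c.png",cv2.resize(f[85:285,65:285],None,fx=3,fy=3,interpolation=cv2.INTER_CUBIC))
```

```text
t 9.8 tcp cab [ 31.3   2.6 165.1] yaw -8.12 F [ 0.8  0.  -0.3] T [-0.01 -0.01 -0.05] gap 22.2
```

View pics/w6c.png

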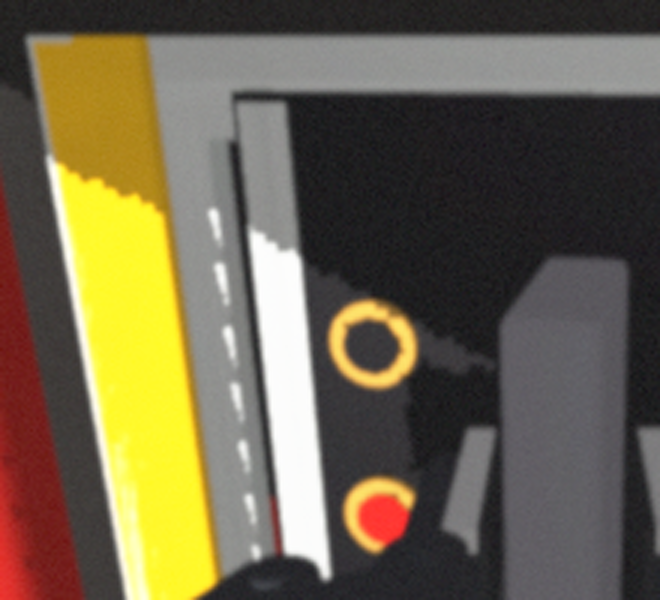

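Run:
```python
from h import *
w=np.load("wrist6.npy",allow_pickle=True).item()
c=(.5601,-.1968)
o=lambda x,y,z:cabf(pix2w(w,65+(x+.5)/3-.5,85+(y+.5)/3-.5,z),c).round(1)
for z in (.137,.14,.146): print(z,"hook corner",o(237,100,z),"low edge",o(284,550,z))
print("wall outer",o(400,36,.1405),"lip free",o(150,60,.149),o(195,400,.149),"ledge inner edge?",o(213,145,.134),o(250,520,.134))
f=w["frame"]; print("screws",cabf(pix2w(w,397,18,.14),c))
```

```text
0.137 hook corner [-34.5  69.5 137. ] low edge [-35.4 -32.4 137. ]
0.14 hook corner [-33.3  69.6 140. ] low edge [-34.2 -30.4 140. ]
0.146 hook corner [-31.  70. 146.] low edge [-31.8 -26.5 146. ]
wall outer [ -0.9  81.4 140.5] lip free [-44.8  77.2 149. ] [-45.4  10.6 149. ] ledge inner edge? [-41.6  60.4 134. ] [-43.7 -26.3 134. ]
screws [105.60662442 120.57114595 140.        ]
```

>>> send_rows --pt "-0.003 0.0004 0 0" --pt "-0.006 0.0008 0 0" --pt "-0.009 0.0013 0 0" --pt "-0.012 0.0017 0 0" --pt "-0.012 0.0017 0 0"

```text
t: 10.48
ee_pos: [0.5787, -0.1968, 0.1651]
tool_rot: [-3.134, -0.0, 1.429]
wrist_force: [0.2, -0.3, -0.4]
finger_gap: 0.0222
```

Run:
```python
from h import *
st(); look("7","wrist")
f=cv2.imread("pics/wrist7.png"); cv2.imwrite("pics/w7c.png",cv2.resize(f[85:285,65:285],None,fx=3,fy=3,interpolation=cv2.INTER_CUBIC))
```

```text
t 10.475 tcp cab [ 18.7   2.6 165.1] yaw -8.13 F [ 0.2 -0.3 -0.4] T [-0.02 -0.08 -0.02] gap 22.2
```

View pics/w7c.png

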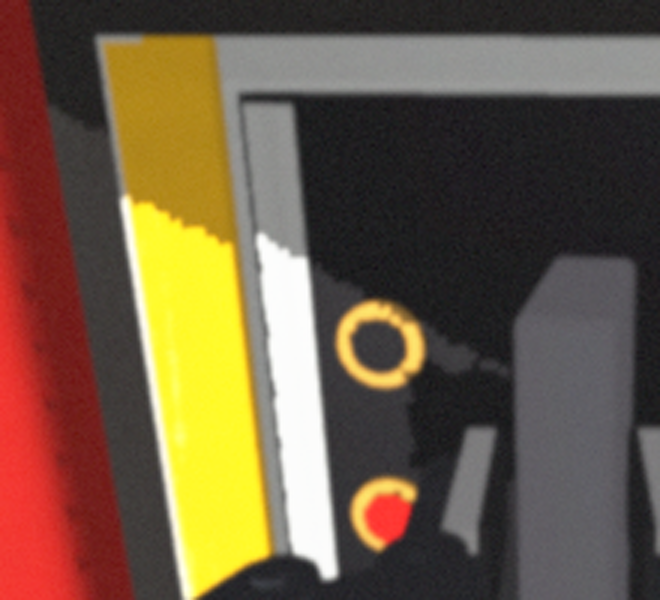

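>>> send_rows --pt "-0.0025 0.0004 0 0" --pt "-0.005 0.0007 0 0" --pt "-0.0075 0.0011 0 0" --pt "-0.0075 0.0011 0 0"

```text
t: 11.02
ee_pos: [0.5708, -0.1956, 0.1651]
tool_rot: [-3.134, -0.001, 1.429]
wrist_force: [0.5, -0.2, -0.8]
finger_gap: 0.0223
```

Run:
```python
from h import *
st(); look("8","wrist","scene")
f=cv2.imread("pics/wrist8.png"); cv2.imwrite("pics/w8c.png",cv2.resize(f[85:285,65:285],None,fx=3,fy=3,interpolation=cv2.INTER_CUBIC))
f=cv2.imread("pics/scene8.png"); cv2.imwrite("pics/scene8c.png",cv2.resize(f[140:260,130:260],None,fx=5,fy=5,interpolation=cv2.INTER_CUBIC))
```

```text
t 11.025 tcp cab [ 10.7   2.6 165.1] yaw -8.13 F [ 0.5 -0.2 -0.8] T [ 0.03 -0.03 -0.01] gap 22.3
```

View pics/w8c.png

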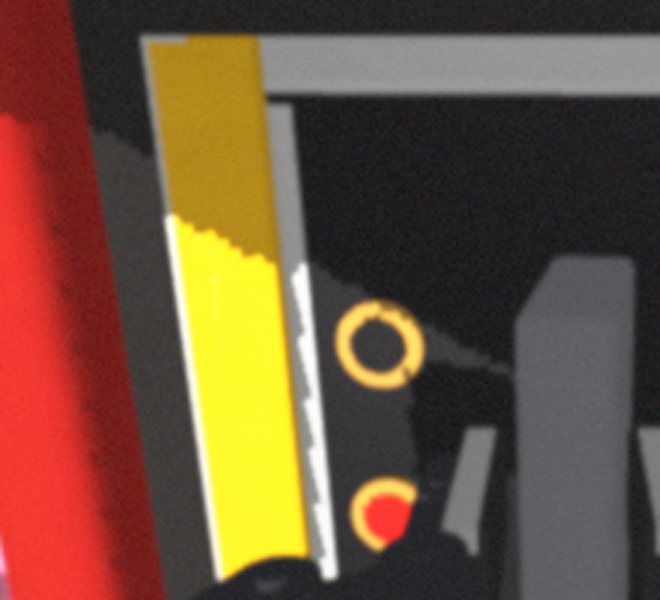

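View pics/scene8c.png

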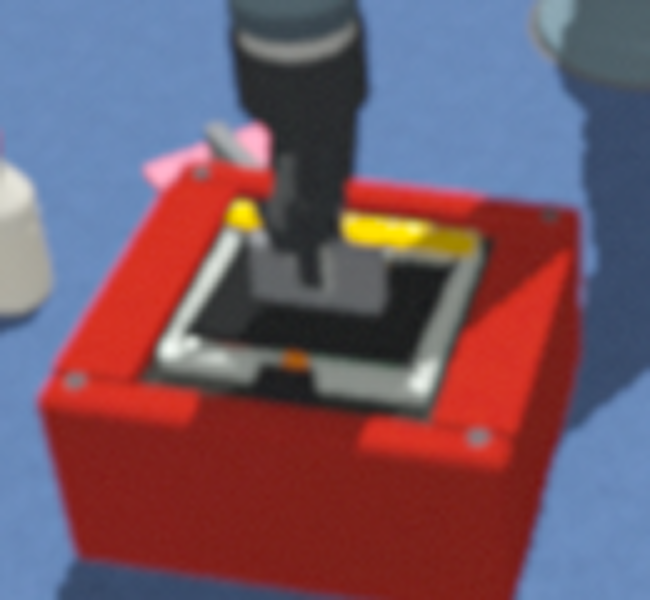

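>>> send_rows --pt "-0.0015 0.0002 0 0" --pt "-0.003 0.0004 0 0" --pt "-0.003 0.0004 0 0"

```text
t: 11.5
ee_pos: [0.5674, -0.1953, 0.165]
tool_rot: [-3.133, -0.001, 1.429]
wrist_force: [-1.0, 0.2, -0.7]
finger_gap: 0.0224
```

>>> send_rows --pt "-0.001 0.0001 0 0" --pt "-0.002 0.0003 0 0" --pt "-0.002 0.0003 0 0"

```text
t: 11.88
ee_pos: [0.5662, -0.1953, 0.1653]
tool_rot: [-3.135, -0.0, 1.429]
wrist_force: [2.6, -1.3, -1.1]
finger_gap: 0.0225
```

>>> send_rows --pt "-0.001 0.0001 0 0" --pt "-0.001 0.0001 0 0"

```text
t: 12.12
ee_pos: [0.566, -0.1953, 0.1657]
tool_rot: [-3.137, 0.0, 1.429]
wrist_force: [4.2, -1.6, -0.3]
finger_gap: 0.0225
```

Run:
```python
from h import *
st(); look("9","wrist","scene")
f=cv2.imread("pics/wrist9.png"); cv2.imwrite("pics/w9c.png",cv2.resize(f[85:285,65:330],None,fx=3,fy=3,interpolation=cv2.INTER_CUBIC))
f=cv2.imread("pics/scene9.png"); cv2.imwrite("pics/scene9c.png",cv2.resize(f[140:260,130:260],None,fx=5,fy=5,interpolation=cv2.INTER_CUBIC))
```

```text
t 12.125 tcp cab [  6.    2.3 165.7] yaw -8.13 F [ 4.2 -1.6 -0.3] T [-0.19 -0.8  -0.01] gap 22.5
```

View pics/w9c.png

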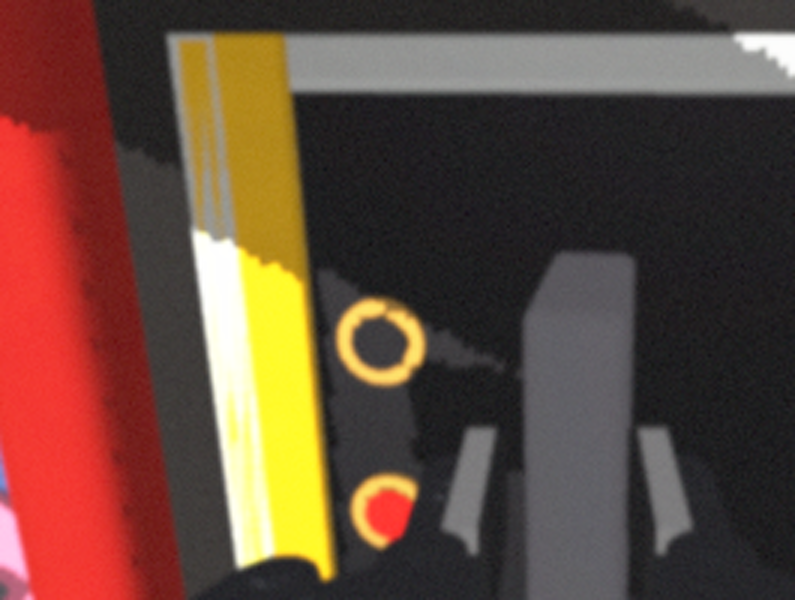

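View pics/scene9c.png

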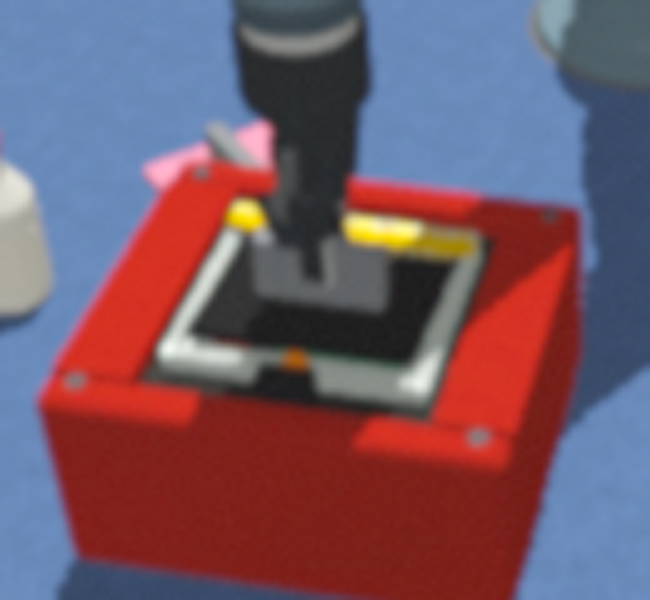

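>>> send_rows --pt "-0.002 0.0003 0 0" --pt "-0.002 0.0003 0 0"

```text
t: 12.48
ee_pos: [0.5656, -0.1952, 0.1666]
tool_rot: [-3.14, 0.001, 1.429]
wrist_force: [4.2, -1.7, 0.1]
finger_gap: 0.0226
```

Run:
```python
from h import *
st(); look("10","wrist")
f=cv2.imread("pics/wrist10.png"); cv2.imwrite("pics/w10c.png",cv2.resize(f[85:285,65:330],None,fx=3,fy=3,interpolation=cv2.INTER_CUBIC))
```

```text
t 12.475 tcp cab [  5.5   2.3 166.6] yaw -8.12 F [ 4.2 -1.7  0.1] T [-0.26 -1.11 -0.02] gap 22.6
```

View pics/w10c.png

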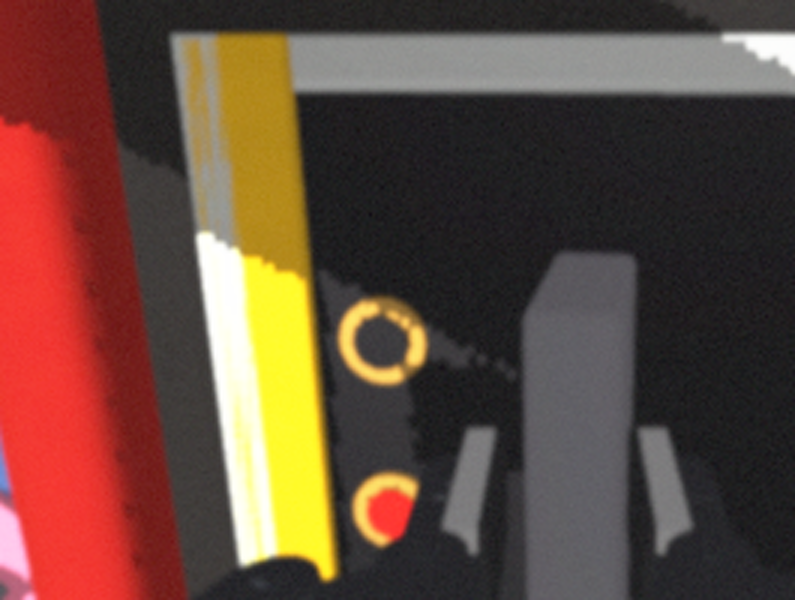

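>>> send_rows --pt "0.0005 0 -0.004 0" --pt "0.0005 0 -0.008 0" --pt "0.0005 0 -0.012 0" --pt "0.0005 0 -0.012 0"

```text
t: 13.02
ee_pos: [0.5672, -0.1954, 0.1548]
tool_rot: [3.141, 0.001, 1.429]
wrist_force: [4.0, -0.9, 2.3]
finger_gap: 0.0226
```

>>> send_rows --pt "0 0 -0.001 0" --pt "0 0 -0.002 0" --pt "0 0 -0.002 0"

```text
t: 13.4
ee_pos: [0.5674, -0.1954, 0.1529]
tool_rot: [3.14, 0.001, 1.429]
wrist_force: [5.1, 0.4, 3.3]
finger_gap: 0.0225
```

>>> send_rows --pt "0 0 -0.001 0" --pt "0 0 -0.002 0" --pt "0 0 -0.002 0"

```text
t: 13.78
ee_pos: [0.5676, -0.1955, 0.1509]
tool_rot: [3.14, 0.001, 1.429]
wrist_force: [4.0, -0.7, 3.7]
finger_gap: 0.0225
```

>>> send_rows --pt "0 0 -0.001 0" --pt "0 0 -0.002 0" --pt "0 0 -0.002 0"

```text
t: 14.15
ee_pos: [0.5678, -0.1955, 0.1489]
tool_rot: [3.139, 0.001, 1.429]
wrist_force: [4.2, 0.1, 2.9]
finger_gap: 0.0223
```

Run:
```python
from h import *
st(); look("11","wrist","scene")
f=cv2.imread("pics/wrist11.png"); cv2.imwrite("pics/w11c.png",cv2.resize(f[85:285,65:330],None,fx=3,fy=3,interpolation=cv2.INTER_CUBIC))
f=cv2.imread("pics/scene11.png"); cv2.imwrite("pics/scene11c.png",cv2.resize(f[140:260,130:260],None,fx=5,fy=5,interpolation=cv2.INTER_CUBIC))
```

```text
t 14.15 tcp cab [  7.7   2.3 148.9] yaw -8.11 F [4.2 0.1 2.9] T [-0.2  -1.04 -0.05] gap 22.3
```

View pics/w11c.png

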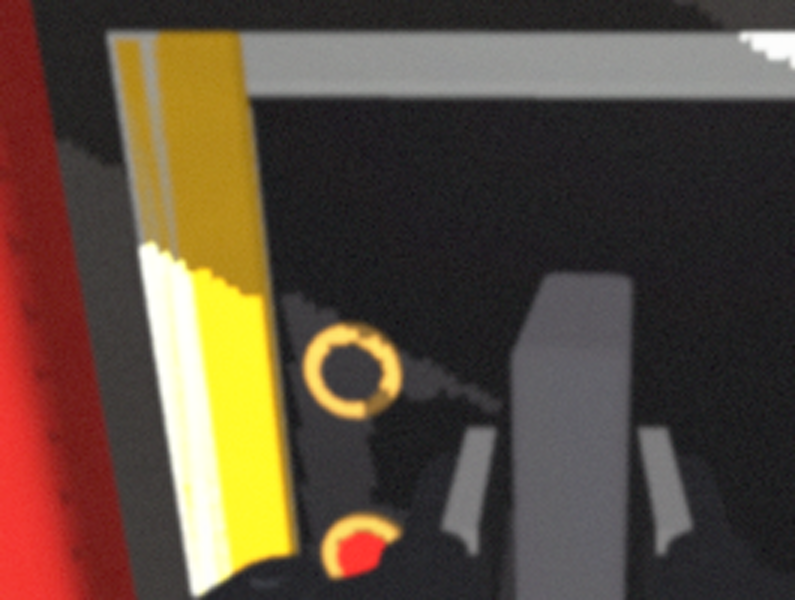

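View pics/scene11c.png

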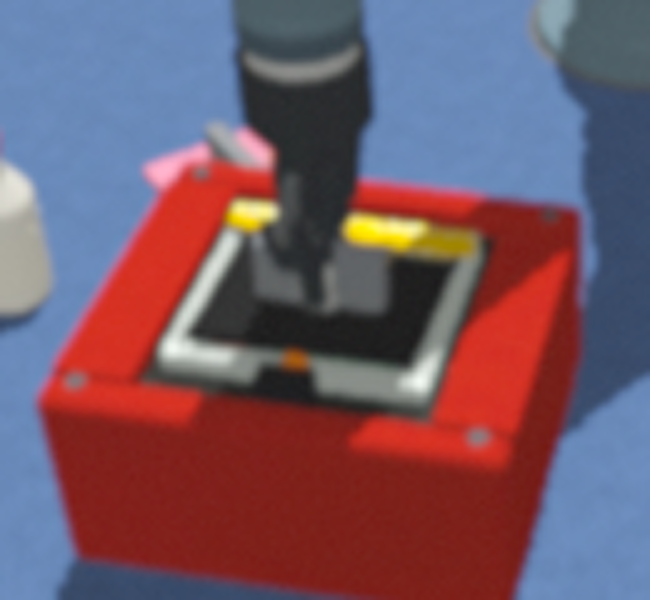

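>>> send_rows --pt "0 0 -0.001 0" --pt "0 0 -0.002 0" --pt "0 0 -0.002 0"

```text
t: 14.62
ee_pos: [0.5679, -0.1956, 0.1469]
tool_rot: [3.139, 0.001, 1.429]
wrist_force: [4.9, -0.7, 3.5]
finger_gap: 0.0224
```

>>> send_rows --pt "0 0 -0.001 0" --pt "0 0 -0.002 0" --pt "0 0 -0.002 0"

```text
t: 15.0
ee_pos: [0.5681, -0.1956, 0.145]
tool_rot: [3.139, 0.001, 1.429]
wrist_force: [4.7, 0.4, 4.5]
finger_gap: 0.0226
```

>>> send_rows --pt "0 0 -0.001 0" --pt "0 0 -0.002 0" --pt "0 0 -0.002 0"

```text
t: 15.38
ee_pos: [0.5682, -0.1956, 0.1422]
tool_rot: [3.138, 0.002, 1.429]
wrist_force: [7.2, -2.0, 0.1]
finger_gap: 0.0225
```

Run:
```python
from h import *
st(); look("12","wrist","scene")
f=cv2.imread("pics/wrist12.png"); cv2.imwrite("pics/w12c.png",cv2.resize(f[85:285,65:330],None,fx=3,fy=3,interpolation=cv2.INTER_CUBIC))
f=cv2.imread("pics/scene12.png"); cv2.imwrite("pics/scene12c.png",cv2.resize(f[140:260,130:260],None,fx=5,fy=5,interpolation=cv2.INTER_CUBIC))
```

```text
t 15.375 tcp cab [  8.2   2.3 142.2] yaw -8.1 F [ 7.2 -2.   0.1] T [-0.32 -1.42 -0.03] gap 22.5
```

View pics/w12c.png

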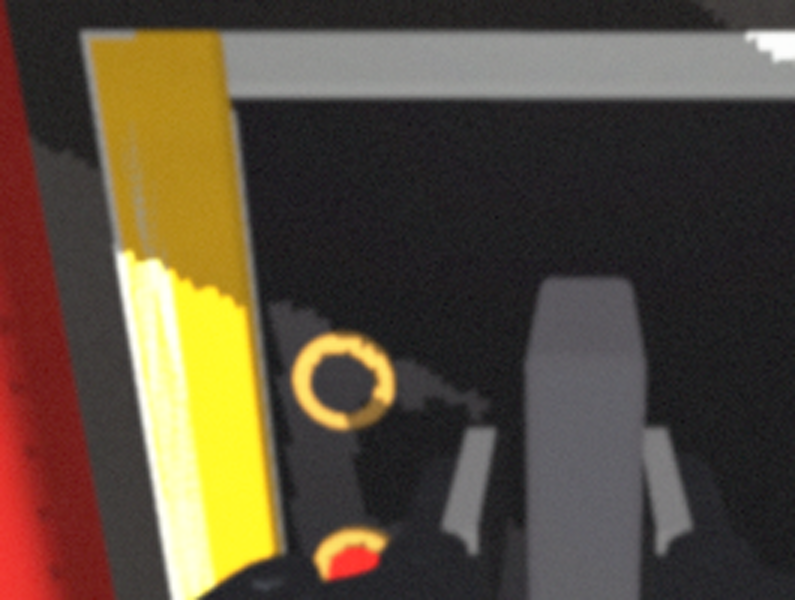

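View pics/scene12c.png

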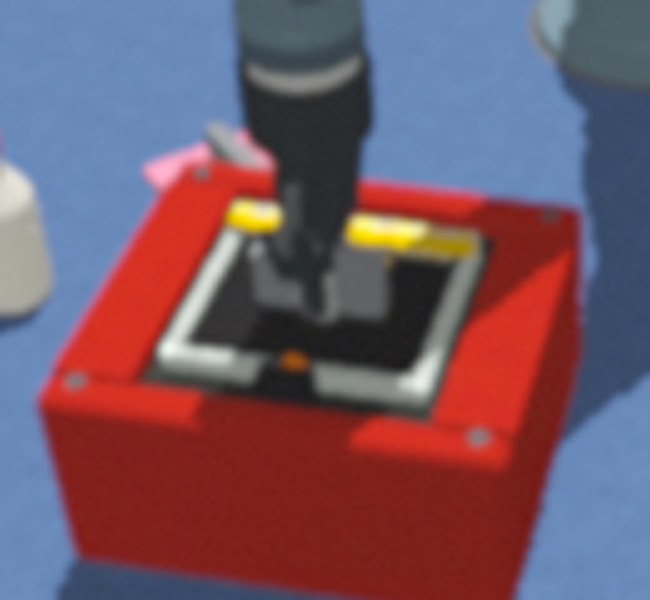

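>>> send_rows --pt "0.002 0 0 0" --pt "0.002 0 -0.001 0" --pt "0.002 0 -0.002 0" --fingers 170

```text
t: 15.85
ee_pos: [0.5668, -0.1948, 0.1392]
tool_rot: [-3.137, 0.0, 1.429]
wrist_force: [-5.3, 1.8, 8.0]
finger_gap: 0.0281
```

>>> send_rows --pt "0 0 -0.001 0" --pt "0 0 -0.002 0" --pt "0 0 -0.002 0"

```text
t: 16.23
ee_pos: [0.5667, -0.1948, 0.1391]
tool_rot: [-3.137, -0.002, 1.429]
wrist_force: [-3.5, 1.9, 12.8]
finger_gap: 0.0285
```

>>> send_rows --pt "0 0 -0.001 0" --pt "0 0 -0.002 0" --pt "0 0 -0.002 0"

```text
t: 16.6
ee_pos: [0.5667, -0.1947, 0.1391]
tool_rot: [-3.137, -0.004, 1.428]
wrist_force: [-2.7, 2.4, 12.0]
finger_gap: 0.0286
```

>>> send_rows --pt "0 0 0.003 0" --pt "0 0 0.005 0" --pt "0 0 0.005 0" --pt "0 0 0.005 0" --fingers 120

```text
t: 17.1
ee_pos: [0.5663, -0.1946, 0.1436]
tool_rot: [-3.136, -0.003, 1.428]
wrist_force: [1.1, -0.2, -0.7]
finger_gap: 0.0452
```

Run:
```python
from h import *
st(); look("13","wrist","scene")
```

```text
t 17.1 tcp cab [  6.1   3.  143.6] yaw -8.16 F [ 1.1 -0.2 -0.7] T [ 0.03 -0.01  0.04] gap 45.2
```

View pics/wrist13.png

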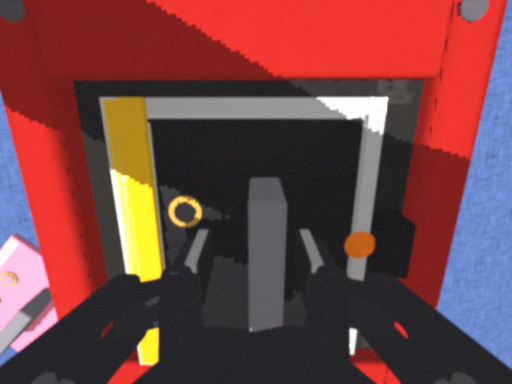

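>>> send_rows --pt "0 0 0.02 0" --pt "0 0 0.05 0" --pt "0 0 0.08 0" --pt "0 0 0.11 0" --pt "-0.02 0.04 0.14 0" --pt "-0.04 0.08 0.14 0" --pt "-0.06 0.13 0.14 0" --pt "-0.06 0.18 0.14 0" --pt "-0.06 0.23 0.14 0" --pt "-0.06 0.27 0.14 0" --pt "-0.06 0.27 0.14 0"

```text
t: 18.58
ee_pos: [0.5064, 0.0799, 0.285]
tool_rot: [-3.137, -0.005, 1.436]
wrist_force: [0.1, 0.4, -0.1]
finger_gap: 0.0451
```

Run:
```python
from h import *
st(); look("14","wrist","scene","top")
f=cv2.imread("pics/scene14.png"); cv2.imwrite("pics/scene14c.png",cv2.resize(f[160:260,135:260],None,fx=6,fy=6,interpolation=cv2.INTER_CUBIC))
f=cv2.imread("pics/top14.png"); cv2.imwrite("pics/top14c.png",cv2.resize(f[105:205,262:372],None,fx=6,fy=6,interpolation=cv2.INTER_CUBIC))
```

```text
t 18.575 tcp cab [-92.  266.2 285. ] yaw -7.72 F [ 0.1  0.4 -0.1] T [-0.04 -0.04 -0.07] gap 45.1
```

View pics/scene14c.png

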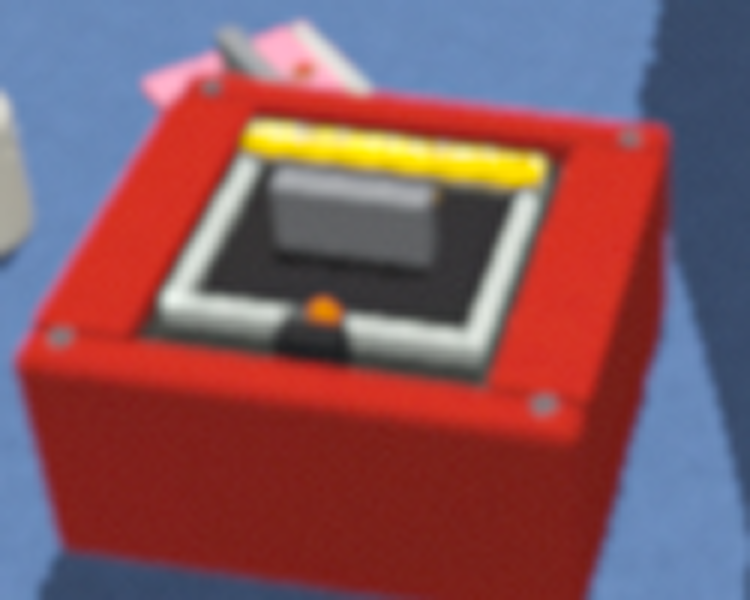

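View pics/top14c.png

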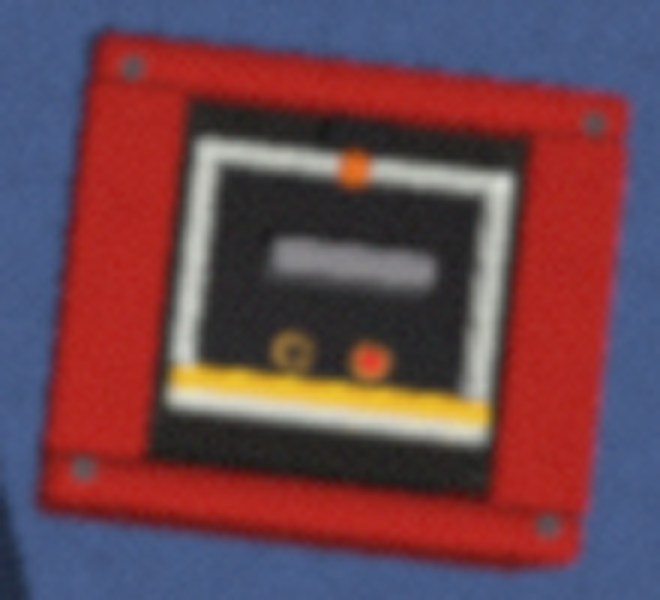

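View pics/scene14.png

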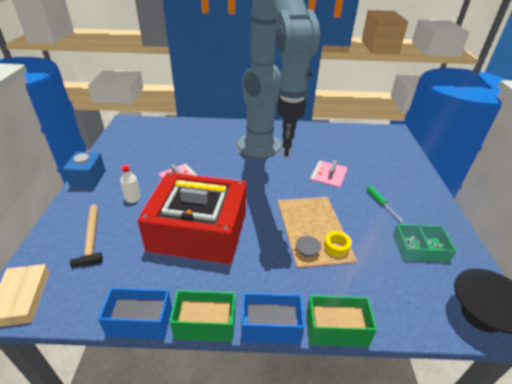

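>>> send_rows --pt "0.01 -0.05 0 0" --pt "0.02 -0.1 0 0" --pt "0.03 -0.15 0 0" --pt "0.04 -0.2 0 0" --pt "0.05 -0.25 0 0" --pt "0.06 -0.3 0 0" --pt "0.07 -0.35 0 0" --pt "0.075 -0.37 -0.02 0" --pt "0.075 -0.37 -0.03 0" --pt "0.075 -0.37 -0.03 0"

```text
t: 19.98
ee_pos: [0.5808, -0.2958, 0.2537]
tool_rot: [-3.135, -0.005, 1.425]
wrist_force: [-0.2, 0.2, 1.2]
finger_gap: 0.0451
```

Run:
```python
from h import *
st(); look("15","wrist")
f=cv2.imread("pics/wrist15.png"); print(f.shape)
```

```text
t 19.975 tcp cab [ 34.8 -95.1 253.7] yaw -8.33 F [-0.2  0.2  1.2] T [ 0.03 -0.03 -0.  ] gap 45.1
(384, 512, 3)
```

View pics/wrist15.png

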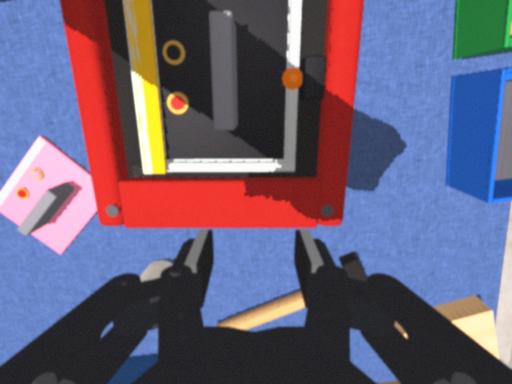

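Run:
```python
from h import *
f=cv2.imread("pics/wrist15.png"); cv2.imwrite("pics/w15c.png",cv2.resize(f[0:190,110:345],None,fx=3.1,fy=3.1,interpolation=cv2.INTER_CUBIC))
```

```text
(no output)
```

View pics/w15c.png

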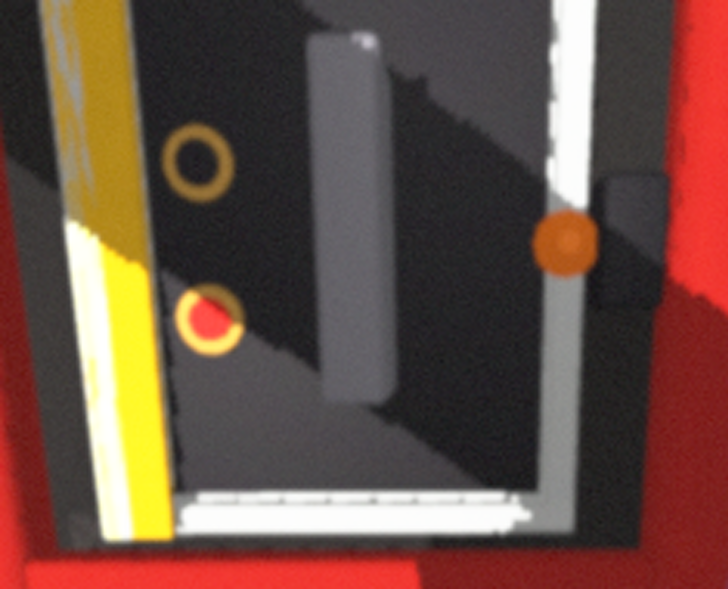

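Run:
```python
from h import *
for n in("top0","top14","scene0","scene14"):
    d=np.load(n+".npy",allow_pickle=True).item(); f=d["frame"].astype(int)
    h=cv2.cvtColor(d["frame"],cv2.COLOR_BGR2HSV).astype(int)
    if n[0]=="t": y0,y1,x0,x1=125,142,312,330
    else: y0,y1,x0,x1=205,220,180,198
    c=f[y0:y1,x0:x1]; w=np.clip(c[...,2]-c[...,0]-40,0,None)*((h[y0:y1,x0:x1,0]>5)&(h[y0:y1,x0:x1,0]<20))
    yy,xx=np.mgrid[y0:y1,x0:x1]
    print(n,w.sum(),(w>60).sum(),(w*xx).sum()/w.sum(),(w*yy).sum()/w.sum())
o=[cv2.resize(np.load(n+".npy",allow_pickle=True).item()["frame"][118:148,300:342],None,fx=9,fy=9,interpolation=cv2.INTER_CUBIC) for n in("top0","top14")]
p=[cv2.resize(np.load(n+".npy",allow_pickle=True).item()["frame"][195:225,168:210],None,fx=9,fy=9,interpolation=cv2.INTER_CUBIC) for n in("scene0","scene14")]
cv2.imwrite("pics/cmp.png",np.vstack([np.hstack(o),np.hstack(p)]))
```

```text
top0 2337 17 320.6910569105691 132.3898160034232
top14 2702 18 320.62731310140634 132.77202072538861
scene0 1502 13 188.62183754993342 211.79294274300932
scene14 2648 19 188.61442598187313 211.31495468277944
```

View pics/cmp.png

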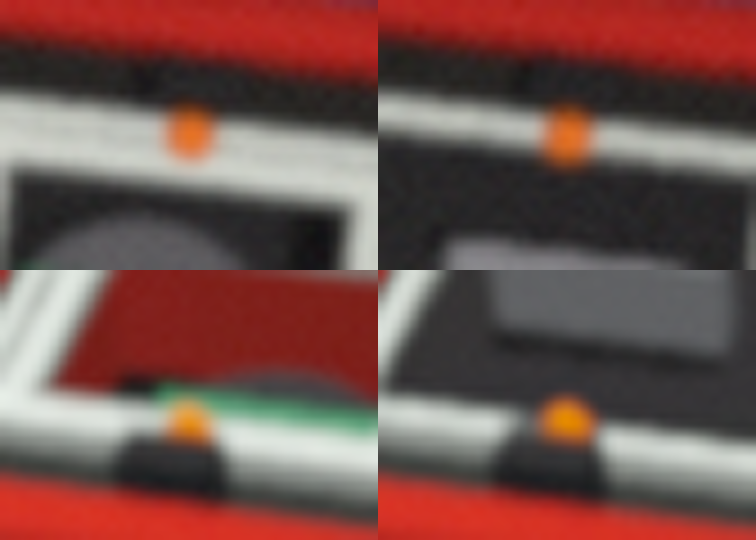

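Run:
```python
from cell import finish_job
print(finish_job())
```

```text
the job is handed in; nothing more can be done
None
```

The black panel is fitted: striped edge under the yellow lip, other edge under the orange catch, lying flat. I handed the job in at about 20 s of the 54 s allowed.

**How it went:** The arm could not tilt its tool, so I held the panel flat by its grip until its +x side rested on the catch housing. I then loosened the fingers so the striped edge dropped to the ledge. I slid the panel in under the lip until it met the stop at about 4 N, and pressed it down until it clicked.

**Last checks:**
- **Home:** pressing again with about 12 N did not move the panel.
- **Upright:** the grip bar stood upright in the wrist picture right after the click.
- **Catch:** it overlaps the panel edge and sits within 0.5 px of where it was before the panel went in, so it looks fully sprung out.
- **Other things on the bench:** they looked unmoved by eye in the final scene picture; I did not measure them. The robot was touching nothing.

**What disagreed:**
- **Catch overlap:** a rough estimate from the last wrist picture put the catch tip only about 3.6 mm past the end wall, against 6 mm nominal. I relied on the before/after comparison instead.
- **Lip edge:** camera estimates of its position differed by about 4 mm, so I went by touch there.
- **Stripe:** a thin sliver still shows beside the lip, which I put down to the panel's 2.5 mm of play.

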